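# Index the rotary palette

## Robot

A 6-joint arm with a two-finger parallel gripper is mounted at the origin on the work surface. World frame = base frame: x ahead of the robot, y to its left, z up, the work surface at z = 0. Lengths are in m, angles in rad, forces in N, time in s.
With the tool pointing down it reaches from about 0.275 to 0.825 m from the base axis. Payload 5.2 kg.
Tool frame: the origin (TCP) lies midway between the tips of the shut fingers; the grasp point (between the pads) lies 19 mm behind it; z points along the fingers, y is the line along which they close (so a half turn about z gives the same grasp; the last joint's range is limited). The gripper opens to 93 mm and grips with 3 to 60 N. Pads are 15 mm wide; open, the fingers measure 128 mm over their backs; the gripper's body (75 mm by 188 mm) begins 65 mm behind the grasp point.
Start: joints at [-1.308, 0.259, 1.535, -0, 1.348, -0.203], TCP at [0.247, -0.491, 0.219] pointing down, gripper open.
Joint ranges: [-3.14, 3.14], [-0.91, 2.08], [0.19, 2.58], [-1.22, 4.36], [0.22, 2.71], [-3.12, 3.12]. Speed limits (rad/s): [2.57, 2.57, 3.14, 3.14, 3.14, 3.14].

## Interface

Orientations are given as a unit quaternion [x, y, z, w].
In Python, from cell import robot gives the robot as it stands. The module is installed in compiled form; this text tells all that it offers.
- The arm moves only by the tool apply_moves, never from a script. Its argument "rows" is a list that holds one entry, the list of rows, each a list of 5 numbers: the opening, from 0 (shut) to 1 (fully open), then the shift along the world's x, y, z in mm, then the turn about the world's z in degrees. A call has 1 to 12 rows; each row shifts and turns the commanded pose from where the row before left it; what a row does not reach is not made up. A row lasts 1/10 s, in which the tool goes at most 50 mm and 8.59 degrees, less where a joint would pass 70% of its speed; a pose out of reach is approached as far as the arm can. A call is refused whole if a number of a shift passes 50 or a number of a turn 8.59, either way. A call with a gripper value outside its range is refused whole. The fingers move at their own pace and stop on an object; "grip_force" is the grip in N (left out, the last holds). Time passes only in rows, so rows that do not move let the fingers close. It gives the time, the measured TCP pose, the force, the opening and the grip force at its end, in the units of the state.
- robot.observe(): the state, without advancing time (a new reading comes with each control period).
- robot.capture(name): name is "scene" or "top" or "wrist"; returns a dict with "color" (480x640x3 uint8, red, green, blue), "fov_y" (degrees; the focal length in pixels is half the picture's height over the tangent of half this angle, whatever the lens; pixels are square), "cx", "cy" (the principal point, pixels), "rvec" (rotation vector, rad) and "tvec" (3), from world to camera coordinates, as OpenCV has them. Camera axes: x right, y down, z forward; pixel columns grow to the right and rows downward; lengths in m; the calibration is good to about 2 mm. A picture is of the moment at which its call begins. There is no depth.
- robot.finish_job(): hands the job in; it is judged then, once.
The state is a dict: "t": time; "joints": joint angles; "joint_velocities": joint speeds; "tau": joint torques, N m; "ee_pos": TCP position; "orientation": TCP orientation; "force": force on the tool from outside, world axes, zero at the start; "torque": the same for the moment, N m; "opening": finger opening in m; "grip_force": force on a finger pad.
Only numpy, scipy, OpenCV 4.12 (cv2) and the standard library are available. Lean on these libraries where they do the work, as an engineer would, in place of code of your own. Each camera call takes 0.05 s, during which the arm holds its last target. There are 200 camera calls.

## Task

On the rotary paint palette, turn the white wheel (it has an upright steel peg to turn it by) until the square well sits in the middle of the window of the metal guard, leaving the index pin up until it does. Then push the black-capped index pin down fully home, so that it drops into the wheel's notch and locks it; press steadily and gently, never forcing it, and leave everything else on the bench where it is.

Things in the scene. Friction and masses are not known exactly. Their poses are not given: they have to be found in the camera images.
- stand: Fixed palette stand: grey base, and a grey aluminium guard plate on a column. Origin: centre of its underside, on the wheel's vertical axis; z up; x points from the axis to the window. The guard plate reaches from 39 to 149 mm along x, 50 mm either side in y, top 51 mm above the bench, with a 45 x 44 mm window centred 72 mm from the axis.
- hub (a point): Point on the wheel's vertical turning axis, 36 mm above the bench, at the top of the wheel's 32 mm wide hub.
- wheel: White plastic palette wheel, 240 mm across, top face 26 mm above the bench, well rims and notched rim up to 32 mm. Origin on its vertical axis at bench level; its x axis points to the square well. Eight places 45 degrees apart: one square well, six round wells, and the peg opposite the square well. It turns stiffly (0.2 N m dry friction) and stays where left; 2.2 rad either way from square well in window.
- square_well (a point): Centre of the square well (36 mm outer side), 72 mm from the axis; it moves with the wheel.
- window (a point): Centre of the window, at the height of the wells, 28 mm above the bench, 72 mm from the axis: where the square well's centre must come.
- peg (a point): The upright round steel peg for turning the wheel: 16 mm thick, top 66 mm above the bench; this point on its axis 56 mm above the bench, 80 mm from the wheel's axis, opposite the square well. It is fixed to the wheel and can turn between gripper pads.
- pin: Index pin: steel shaft with an 8 mm ball end below and a black cap 30 mm wide, 10 mm thick on top; slides only vertically in the guard, 106 mm from the wheel's axis, in line with the window. Origin: centre of the ball end, 38 mm above the bench when up, 29 mm when home (9 mm travel, then a hard stop). The cap is screwed up or down to taste: its top is anywhere from 40 to 60 mm above the origin.
- pin_home (a point): Where the ball end's centre must be when the pin is fully home, 29 mm above the bench. Pushing takes 4 N at the top, 6 N near home, up to about 15 N while it wedges the wheel into line; it stays where it is left. The ball meets the rim after 2 mm: in a notch it goes on down, between notches it stands blocked on the flat rim. More than 25 N damages it.
- jar_tall: Bystander: amber jar with black cap, 54 mm wide, 85 mm tall; origin centre of underside.
- jar_short: Bystander: clear jar with white cap, 48 mm wide, 55 mm tall; origin centre of underside.
- screw_cap: Bystander: empty white cup-like screw cap, 42 mm wide, 30 mm tall; origin centre of underside.
- watch: Bystander: steel watch head without strap, 42 mm wide, 12 mm thick; origin centre of underside.
- brush: Bystander: paint brush, 160 mm long, lying on the bench along its x; origin centre of underside.
- block: Bystander: wooden block 70 x 45 x 25 mm; origin centre of underside.
- rim_notch (a point): Mouth of the square well's own V notch in the wheel's rim, 106 mm from the axis, 32 mm above the bench. Each of the eight places has such a radial notch (18 mm wide at the top, 9 mm deep, sides at 45 degrees); between them the rim is flat. The pin is over this notch when the square well is in the window.

How it is judged:
By the outcome, as a careful person would: the job done as asked, in the order asked, and still so for the second after the job is handed in, with the robot touching nothing.
It also fails if it takes over 61 s, if anything falls off the work surface, if the arm or the gripper's body presses on something with over 40 N, if the wrist force passes 120 N, or if a joint passes its speed limit or range.

## Working session

There is one attempt and no reset: what is moved stays moved. The work goes in short steps, Python scripts to look and compute and a tool call to move; the robot and the scene stay as the last step left them, time stands still between calls to the robot, and variables do not carry over. Pictures are saved under pics/ and viewed, at most 10 in all, crops included, and the job is handed in when it is done.

Besides the shell and the picture viewer there is one more tool, called after ">>>" as a command line: name --argument value ..., lists and objects as JSON in quotes. apply_moves: Moves the arm, as the interface text tells. Its arguments: {"type":"object","properties":{"rows":{"type":"array"},"grip_force":{"type":"number"}},"required":["rows"]}

```bash
mkdir -p pics; cat > h.py <<'E'
import numpy as np, cv2, pickle
from cell import robot
def cap(n,fn):
    c=robot.capture(n); cv2.imwrite(f'pics/{fn}.png',c['color'][:,:,::-1]); pickle.dump(c,open(f'pics/{fn}.pkl','wb')); return c
def load(fn): return pickle.load(open(f'pics/{fn}.pkl','rb'))
def K(c):
    f=240/np.tan(np.radians(c['fov_y'])/2); return np.array([[f,0,c['cx']],[0,f,c['cy']],[0,0,1.]])
def px2w(c,u,v,z):
    R=cv2.Rodrigues(np.array(c['rvec'],float))[0]; t=np.array(c['tvec'],float).ravel()
    o=-R.T@t; d=R.T@np.linalg.inv(K(c))@np.array([u,v,1.]); return o+d*(z-o[2])/d[2]
def w2px(c,p):
    return cv2.projectPoints(np.array(p,float).reshape(-1,3),np.array(c['rvec'],float),np.array(c['tvec'],float),K(c),None)[0].reshape(-1,2)
E
python3 - <<'E'
from h import *
a=cap('scene','scene0');b=cap('top','top0')
for c in(a,b): print(c['fov_y'],c['cx'],c['cy'],c['rvec'],c['tvec'])
print(robot.observe())
E
```

```text
45.69644960332341 325.65126595540596 236.2534074914409 [ 0.8338877   2.63087233 -0.96177179] [ 0.45803958 -0.2089214   1.2140003 ]
46.97952801332662 311.96063856549824 241.64988735890722 [ 2.12902482 -2.12402791  0.235021  ] [0.00145135 0.58045039 0.90911369]
{'t': 0.1, 'joints': array([-1.30781896e+00,  2.59229282e-01,  1.53591431e+00, -3.66766233e-05,
        1.34798390e+00, -2.02807627e-01]), 'joint_velocities': array([ 5.11053809e-04, -5.80363671e-05, -1.35080115e-03,  1.39233252e-03,
        1.70530879e-03,  1.65521471e-04]), 'tau': array([ 6.31149724e-04, -4.38210654e+01, -2.84641492e+01,  7.17350724e-02,
        3.62866209e-02, -4.85984867e-05]), 'ee_pos': array([ 0.24690151, -0.49095185,  0.21794662]), 'orientation': array([ 9.73001674e-01,  2.30796780e-01, -4.09580331e-05, -7.66535060e-04]), 'force': array([-0.3305964 ,  0.14708619, -0.16313567]), 'torque': array([ 0.0498124 ,  0.00073916, -0.01116256]), 'grip_force': 0.0, 'opening': 0.09326581783192267}
```

View pics/top0.png

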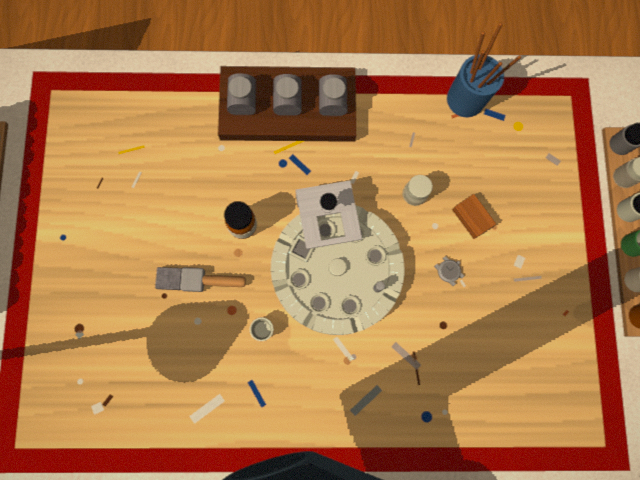

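View pics/scene0.png

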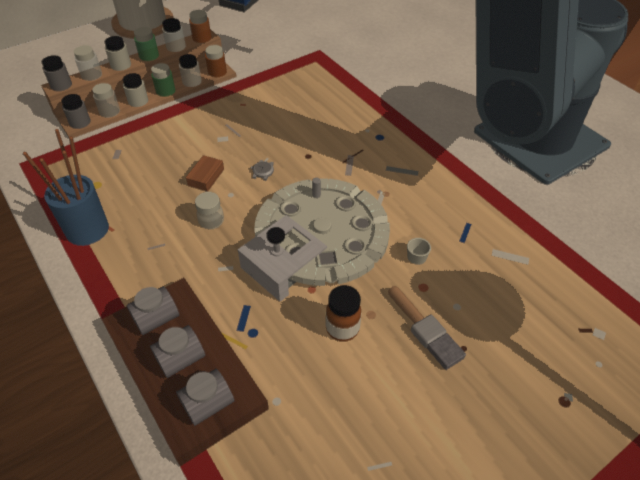

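The top view shows the hub near (340,267), the square well near (300,248), the peg near (382,286), the guard window near (326,228) and the black cap near (328,201). I'll enlarge it to read these more closely.

```bash
python3 - <<'E'
from h import *
a=cv2.imread('pics/top0.png')[170:345,220:440]; b=cv2.imread('pics/scene0.png')[165:310,235:405]
cv2.imwrite('pics/topc.png',cv2.resize(a,None,fx=3.4,fy=3.4,interpolation=cv2.INTER_CUBIC))
cv2.imwrite('pics/scenec.png',cv2.resize(b,None,fx=4,fy=4,interpolation=cv2.INTER_CUBIC))
E
```

```text
(no output)
```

View pics/topc.png

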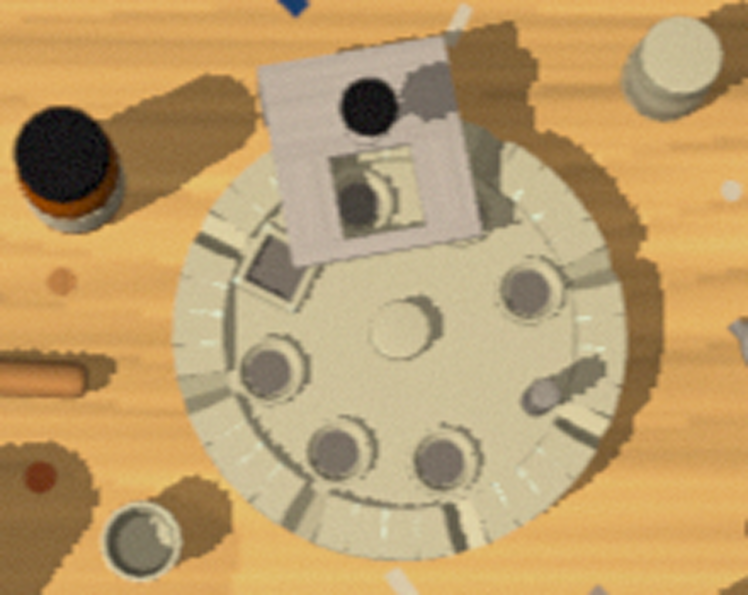

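View pics/scenec.png

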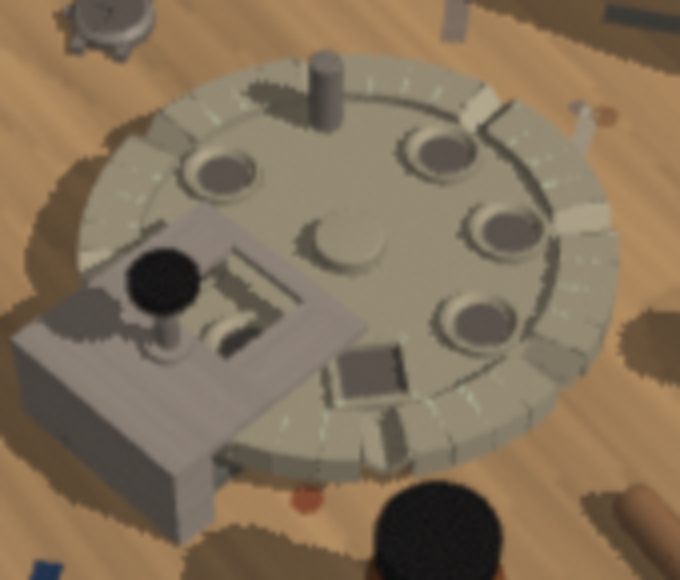

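Crop readings. Top crop (×3.4, offset 220,170): hub (401,329), peg top (548,391), square well (278,268), cap (369,107), and guard corners (258,68), (444,38), (482,235), (296,266). Scene crop (×4, offset 235,165): hub (349,238), peg top (326,62), cap (163,278), and guard corners (11,340), (180,475), (368,328), (200,205).

```bash
cat >> h.py <<'E'
def tri(c1,p1,c2,p2):
    P=[]
    for c in(c1,c2):
        R=cv2.Rodrigues(np.array(c['rvec'],float))[0]; P.append(K(c)@np.c_[R,np.array(c['tvec'],float).ravel()])
    X=cv2.triangulatePoints(P[0],P[1],np.array(p1,float).reshape(2,1),np.array(p2,float).reshape(2,1)).ravel(); return X[:3]/X[3]
E
python3 - <<'E'
from h import *
np.set_printoptions(precision=4,suppress=True)
T=load('top0');S=load('scene0')
t=lambda x,y:((x+.5)/3.4-.5+220,(y+.5)/3.4-.5+170); s=lambda x,y:((x+.5)/4-.5+235,(y+.5)/4-.5+165)
for n,a,b,z in[('hub',(401,329),(349,238),.036),('peg',(548,391),(326,62),.066),('cap',(369,107),(163,278),.088),('sq',(278,268),(370,372),.030),
 ('A',(258,68),None,.051),('B',(444,38),(11,340),.051),('C',(482,235),(200,205),.051),('D',(296,266),(368,328),.051),('w',(328,157),None,.051),('w',(412,144),None,.051),('w',(427,228),None,.051),('w',(343,240),None,.051)]:
    print(n,px2w(T,*t(*a),z),b and px2w(S,*s(*b),z),b and tri(T,t(*a),S,s(*b)))
E
```

```text
hub [ 0.5402 -0.0432  0.036 ] [ 0.5417 -0.0405  0.036 ] [ 0.5403 -0.0431  0.0329]
peg [ 0.5042 -0.1151  0.066 ] [ 0.5045 -0.1117  0.066 ] [ 0.5037 -0.1146  0.0636]
cap [ 0.6457 -0.0244  0.088 ] [ 0.6422 -0.0281  0.088 ] [ 0.6443 -0.0242  0.0931]
sq [0.5735 0.0212 0.03  ] [0.5748 0.022  0.03  ] [0.5739 0.0211 0.0283]
A [0.677  0.0322 0.051 ] None None
B [ 0.6942 -0.0665  0.051 ] [ 0.6966 -0.0635  0.051 ] [ 0.6954 -0.0668  0.0469]
C [ 0.5874 -0.0848  0.051 ] [ 0.5916 -0.0825  0.051 ] [ 0.589  -0.0859  0.046 ]
D [0.5706 0.0119 0.051 ] [0.5717 0.0158 0.051 ] [0.5705 0.0126 0.0473]
w [ 0.6288 -0.0047  0.051 ] None None
w [ 0.636  -0.0489  0.051 ] None None
w [ 0.591  -0.0562  0.051 ] None None
w [ 0.5844 -0.0125  0.051 ] None None
```

The measurements agree with each other. The hub is at about (540.5,-43.2) mm and the window axis at 10.3°. The square well is at about 63.1° and the peg at (504.4,-114.6) mm. The wheel must turn about -52.8°. I'll go above the peg with the closing line tangential.

>>> apply_moves --rows '[[[0.6,21.5,31.4,-9,3.05],[0.6,21.5,31.4,-9,3.05],[0.6,21.5,31.4,-9,3.05],[0.6,21.5,31.4,-9,3.05],[0.6,21.5,31.4,-9,3.05],[0.6,21.5,31.4,-9,3.05],[0.6,21.5,31.4,-9,3.05],[0.6,21.5,31.4,-9,3.05],[0.6,21.5,31.4,-9,3.05],[0.6,21.5,31.4,-9,3.05],[0.6,21.5,31.4,-9,3.05],[0.6,21.5,31.4,-9,3.05]]]' --grip_force 15

```text
t: 1.3
ee_pos: [0.5055, -0.113, 0.11]
orientation: [0.851, 0.526, -0.0, -0.0]
force: [-0.2, -0.5, -0.4]
opening: 0.0559
grip_force: 0.0
```

>>> apply_moves --rows '[[[0.6,0,0,0,0],[0.6,0,0,0,0]]]'

```text
t: 1.5
ee_pos: [0.5048, -0.1138, 0.11]
orientation: [0.851, 0.525, -0.001, -0.001]
force: [-0.3, -0.9, 0.2]
opening: 0.0557
grip_force: 0.0
```

```bash
python3 - <<'E'
from h import *
c=cap('wrist','wr1'); o=robot.observe(); print(o['ee_pos'],o['orientation'],w2px(c,[.5044,-.1146,.066]),w2px(c,[*o['ee_pos'][:2],.066]))
E
```

```text
[ 0.50472705 -0.11465316  0.1104142 ] [ 8.51210853e-01  5.24823685e-01 -3.84698710e-04 -1.90717682e-04] [[317.47374264 262.30561205]] [[317.98192277 262.15617316]]
```

View pics/wr1.png

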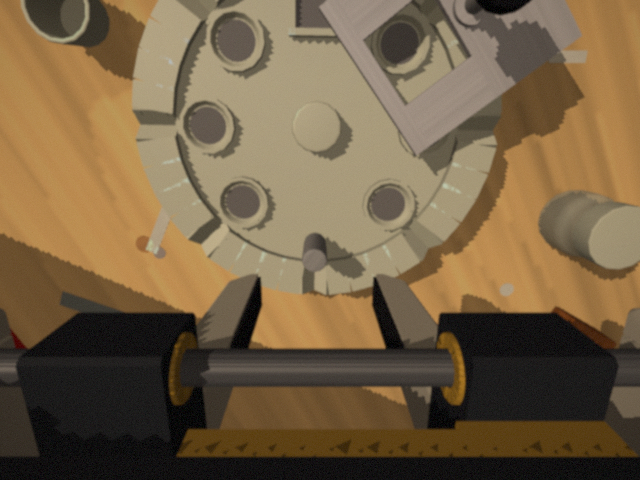

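The wrist view shows the peg top at (315,259), against a predicted (317,262), which is within 2 mm and centred between the fingers. I'll descend and close.

>>> apply_moves --rows '[[[0.6,0,0,-15,0],[0.6,0,0,-15,0],[0.6,0,0,-15,0],[0.6,0,0,-15,0],[0.6,0,0,-10,0],[0.1,0,0,0,0],[0.1,0,0,0,0],[0.1,0,0,0,0],[0.1,0,0,0,0],[0.1,0,0,0,0],[0.1,0,0,0,0]]]' --grip_force 15

```text
t: 2.65
ee_pos: [0.5046, -0.1144, 0.041]
orientation: [0.851, 0.525, -0.0, -0.0]
force: [-3.0, 0.1, 4.1]
opening: 0.0158
grip_force: 15.0
```

```bash
python3 - <<'E'
from h import *
h=np.array([540.5,-43.2]); o=robot.observe(); p=o['ee_pos'][:2]*1000-h; print(p,np.hypot(*p),np.degrees(np.arctan2(p[1],p[0]))%360,o['ee_pos'],o['force'])
r=80;N=12;a=np.radians(np.linspace(243.2,190.3,N+1)); q=h+r*np.c_[np.cos(a),np.sin(a)]; print(np.diff(q,axis=0).round(1),q[-1])
E
```

```text
[-35.88606269 -71.17969123] 79.71422670562538 243.24451561950175 [ 0.50461394 -0.11437969  0.04095746] [-2.99477823  0.06493162  4.1327128 ]
[[-5.4  3. ]
 [-5.1  3.4]
 [-4.9  3.8]
 [-4.6  4.1]
 [-4.2  4.5]
 [-3.9  4.8]
 [-3.5  5.1]
 [-3.1  5.3]
 [-2.7  5.5]
 [-2.2  5.7]
 [-1.8  5.9]
 [-1.3  6. ]] [461.78919697 -57.50417721]
```

The peg is gripped: opening 15.8 mm, peg at 243.2°. Now I'll drive it along the arc.

>>> apply_moves --rows '[[[0.1,-5.4,3.0,0,-4.4],[0.1,-5.1,3.4,0,-4.4],[0.1,-4.9,3.8,0,-4.4],[0.1,-4.6,4.1,0,-4.4],[0.1,-4.2,4.5,0,-4.4],[0.1,-3.9,4.8,0,-4.4],[0.1,-3.5,5.1,0,-4.4],[0.1,-3.1,5.3,0,-4.4],[0.1,-2.7,5.5,0,-4.4],[0.1,-2.2,5.7,0,-4.4],[0.1,-1.8,5.9,0,-4.4],[0.1,-1.3,6.0,0,-4.4]]]'

```text
t: 3.85
ee_pos: [0.4613, -0.0578, 0.0409]
orientation: [0.996, 0.09, -0.001, 0.0]
force: [-4.4, -3.0, 4.5]
opening: 0.0155
grip_force: 15.0
```

>>> apply_moves --rows '[[[0.1,0,0,0,0],[0.1,0,0,0,0],[0.1,0,0,0,0]]]'

```text
t: 4.15
ee_pos: [0.4611, -0.0569, 0.0409]
orientation: [0.996, 0.092, -0.001, -0.0]
force: [-5.0, 0.5, 7.1]
opening: 0.0156
grip_force: 15.0
```

```bash
python3 - <<'E'
from h import *
h=np.array([540.5,-43.2]); o=robot.observe(); p=o['ee_pos'][:2]*1000-h; print(p,np.hypot(*p),np.degrees(np.arctan2(p[1],p[0]))%360,o['force'])
c=cap('top','top2'); a=c['color'][170:345,220:440,::-1]
cv2.imwrite('pics/top2c.png',cv2.resize(a,None,fx=3.4,fy=3.4,interpolation=cv2.INTER_CUBIC))
E
```

```text
[-79.37899957 -13.70808047] 80.55393871872734 189.7978597851681 [-4.95206735  0.50394688  7.09712724]
```

View pics/top2c.png

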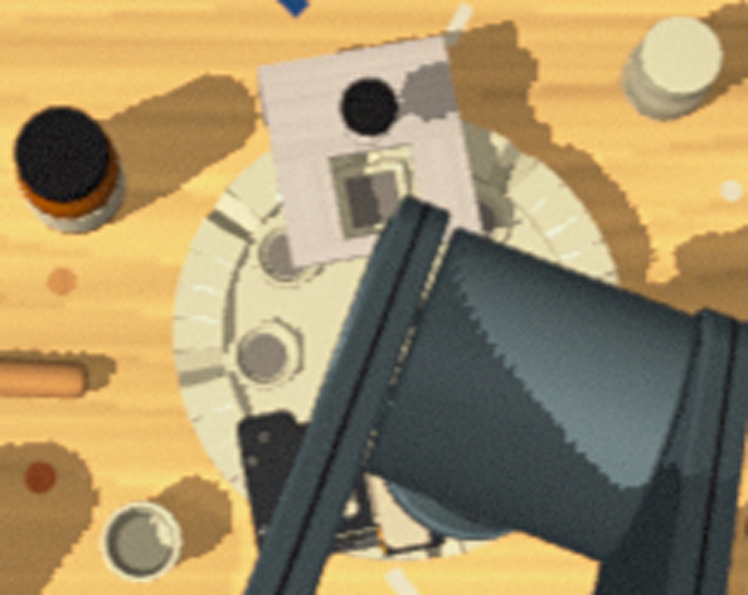

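The square well shows inside the window, with its dark interior spanning about (345–398, 170–222) against the window's 335–420. The arm partly hides it, so I'll release, rise and check from near.

>>> apply_moves --rows '[[[0.5,0,0,0,0],[0.5,0,0,0,0],[0.5,0,0,0,0],[0.5,0,0,0,0],[0.5,0,0,20,0],[0.5,0,0,25,0],[0.5,0,0,25,0],[0.3,10,2,30,0],[0.0,20,4,25,0],[0.0,20,4,15,0],[0.0,20,4,10,0],[0.0,10,1,10,0]]]'

```text
t: 5.4
ee_pos: [0.5439, -0.0422, 0.2013]
orientation: [0.996, 0.092, 0.001, 0.0]
force: [-0.7, -0.8, -1.0]
opening: 0.011
grip_force: 0.0
```

>>> apply_moves --rows '[[[0.0,0,0,0,0],[0.0,0,0,0,0],[0.0,0,0,0,0],[0.0,0,0,0,0]]]'

```text
t: 5.8
ee_pos: [0.5414, -0.0425, 0.2]
orientation: [0.996, 0.091, -0.001, -0.0]
force: [-1.6, 0.0, -0.1]
opening: 0.0002
grip_force: 0.0
```

```bash
python3 - <<'E'
from h import *
c=cap('wrist','wr3'); o=robot.observe(); print(o['ee_pos'],o['force'])
h=np.array([.5405,-.0432]);d=np.array([np.cos(np.radians(10.3)),np.sin(np.radians(10.3))])
u,v=w2px(c,[*(h+.072*d),.051])[0]; print(u,v,w2px(c,[*(h+.106*d),.095]),w2px(c,[*h,.036]))
x0=int(max(0,min(u-110,420)));y0=int(max(0,min(v-100,300)));print(x0,y0)
a=c['color'][y0:y0+180,x0:x0+220,::-1]
cv2.imwrite('pics/wr3c.png',cv2.resize(a,None,fx=3.3,fy=3.3,interpolation=cv2.INTER_CUBIC))
E
```

```text
[ 0.54157593 -0.04251342  0.20013418] [ 0.76144551 -0.29425474  0.12957049]
318.2064507937661 138.65617823621392 [[318.54233221  89.82883226]] [[317.91491326 217.38282188]]
208 38
```

View pics/wr3c.png

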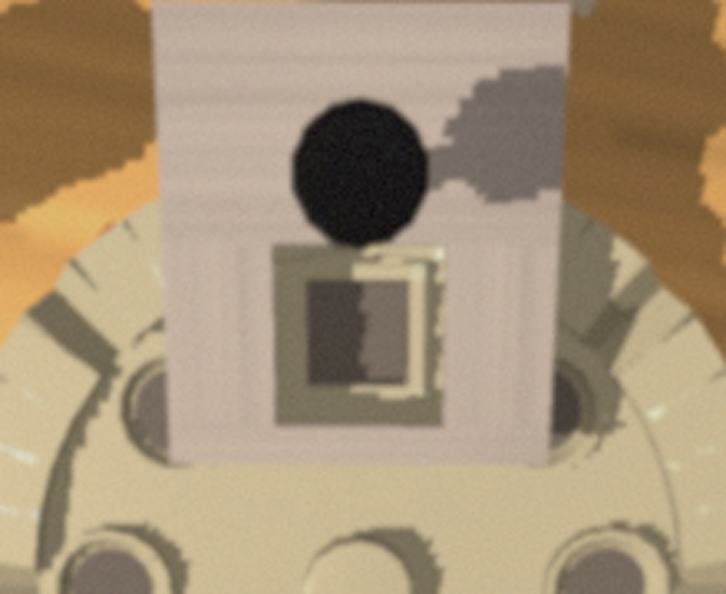

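The window spans 274–443 (centre 358.5) and the well's interior 308–409 (centre 358.5), so the square well is centred and square. The cap is at (361,172) in the crop, where predicted to within about 1 mm. I'll move over the cap with the fingers shut.

>>> apply_moves --rows '[[[0,15,3,0,0],[0,20,4,0,0],[0,25,4,-10,0],[0,25,4,-15,0],[0,18.3,3.3,-20,0],[0,0,0,-25,0],[0,0,0,-15,0],[0,0,0,-5,0],[0,0,0,0,0],[0,0,0,0,0],[0,0,0,0,0]]]'

```text
t: 6.95
ee_pos: [0.6464, -0.0244, 0.1121]
orientation: [0.996, 0.091, 0.001, 0.0]
force: [0.6, 0.3, 0.4]
opening: 0.0003
grip_force: 0.0
```

>>> apply_moves --rows '[[[0,-1,0,-2,0],[0,0,0,-2,0],[0,0,0,-2,0],[0,0,0,-1,0],[0,0,0,-1,0],[0,0,0,-1,0],[0,0,0,-1,0],[0,0,0,-1,0],[0,0,0,0,0],[0,0,0,0,0]]]'

```text
t: 7.95
ee_pos: [0.6447, -0.0242, 0.0996]
orientation: [0.996, 0.091, -0.0, -0.0]
force: [0.8, -0.2, -0.1]
opening: 0.001
grip_force: 0.0
```

```bash
python3 -c "
from h import *
o=robot.observe();print(o['ee_pos'],o['force'])"
```

```text
[ 0.64465119 -0.02420019  0.09963444] [ 0.82635472 -0.21966464 -0.06305874]
```

No contact yet at z = 99.6 mm. I'll go on in slow steps.

>>> apply_moves --rows '[[[0,0,0,-0.5,0],[0,0,0,-0.5,0],[0,0,0,-0.5,0],[0,0,0,-0.5,0],[0,0,0,-0.5,0],[0,0,0,-0.5,0],[0,0,0,0,0],[0,0,0,0,0]]]'

```text
t: 8.75
ee_pos: [0.6447, -0.0242, 0.0969]
orientation: [0.996, 0.091, 0.0, 0.0]
force: [-0.9, 0.1, 3.3]
opening: 0.0007
grip_force: 1.7
```

>>> apply_moves --rows '[[[0,0,0,-0.5,0],[0,0,0,-0.5,0],[0,0,0,-0.5,0],[0,0,0,-0.5,0],[0,0,0,0,0],[0,0,0,0,0]]]'

```text
t: 9.35
ee_pos: [0.6447, -0.0242, 0.0946]
orientation: [0.996, 0.091, -0.0, -0.0]
force: [-0.8, -0.7, 3.0]
opening: 0.0004
grip_force: 1.6
```

>>> apply_moves --rows '[[[0,0,0,-0.5,0],[0,0,0,-0.5,0],[0,0,0,-0.5,0],[0,0,0,-0.5,0],[0,0,0,0,0],[0,0,0,0,0]]]'

```text
t: 9.95
ee_pos: [0.6447, -0.0242, 0.0926]
orientation: [0.996, 0.091, 0.0, -0.0]
force: [-1.1, 1.0, 3.4]
opening: 0.001
grip_force: 1.8
```

Contact came at about z = 97–98 mm. The pin slides at about 3 N and is past 4 mm, so it is in the notch. I'll continue gently.

>>> apply_moves --rows '[[[0,0,0,-0.5,0],[0,0,0,-0.5,0],[0,0,0,-0.5,0],[0,0,0,-0.5,0],[0,0,0,0,0],[0,0,0,0,0]]]'

```text
t: 10.55
ee_pos: [0.6447, -0.0242, 0.0906]
orientation: [0.996, 0.091, 0.0, -0.0]
force: [-0.7, -0.1, 4.5]
opening: 0.0007
grip_force: 2.0
```

>>> apply_moves --rows '[[[0,0,0,-0.4,0],[0,0,0,-0.4,0],[0,0,0,0,0],[0,0,0,0,0]]]'

```text
t: 10.95
ee_pos: [0.6447, -0.0242, 0.0899]
orientation: [0.996, 0.091, 0.0, 0.0]
force: [-0.8, 1.0, 4.6]
opening: 0.0008
grip_force: 2.2
```

>>> apply_moves --rows '[[[0,0,0,-0.4,0],[0,0,0,-0.4,0],[0,0,0,0,0],[0,0,0,0,0]]]'

```text
t: 11.35
ee_pos: [0.6447, -0.0242, 0.089]
orientation: [0.996, 0.091, 0.0, -0.0]
force: [-0.6, -0.2, 5.1]
opening: 0.0005
grip_force: 2.3
```

>>> apply_moves --rows '[[[0,0,0,-0.3,0],[0,0,0,-0.3,0],[0,0,0,0,0],[0,0,0,0,0]]]'

```text
t: 11.75
ee_pos: [0.6447, -0.0242, 0.0886]
orientation: [0.996, 0.091, 0.0, 0.0]
force: [0.0, 0.2, 4.9]
opening: 0.0004
grip_force: 2.6
```

>>> apply_moves --rows '[[[0,0,0,-0.3,0],[0,0,0,-0.3,0],[0,0,0,0,0],[0,0,0,0,0]]]'

```text
t: 12.15
ee_pos: [0.6448, -0.0242, 0.0885]
orientation: [0.996, 0.091, 0.0, 0.0]
force: [-1.9, -0.1, 8.7]
opening: 0.0002
grip_force: 4.1
```

>>> apply_moves --rows '[[[0,0,0,-0.2,0],[0,0,0,-0.2,0],[0,0,0,0,0],[0,0,0,0,0]]]'

```text
t: 12.55
ee_pos: [0.6448, -0.0242, 0.0885]
orientation: [0.996, 0.091, 0.0, 0.0]
force: [-2.1, 1.8, 10.1]
opening: 0.0004
grip_force: 5.0
```

It has stopped at 88.5 mm with the force rising to 10 N. One more gentle press, well under 25 N, will show whether this is the hard stop or just wedging.

>>> apply_moves --rows '[[[0,0,0,-0.3,0],[0,0,0,-0.3,0],[0,0,0,0,0],[0,0,0,0,0]]]'

```text
t: 12.95
ee_pos: [0.6449, -0.0243, 0.0885]
orientation: [0.996, 0.091, 0.001, 0.0]
force: [-2.5, 0.2, 12.8]
opening: 0.0007
grip_force: 6.5
```

>>> apply_moves --rows '[[[0,0,0,-0.3,0],[0,0,0,-0.2,0],[0,0,0,0,0],[0,0,0,0,0]]]'

```text
t: 13.35
ee_pos: [0.645, -0.0243, 0.0884]
orientation: [0.996, 0.091, 0.001, 0.0]
force: [-5.2, 0.7, 15.6]
opening: 0.0005
grip_force: 7.7
```

The stop is firm at 15.6 N with no further travel. I'll retract straight up and look from the earlier viewpoint.

>>> apply_moves --rows '[[[0,0,0,2,0],[0,0,0,5,0],[0,0,0,15,0],[0,0,0,25,0],[0,0,0,25,0],[0,-18,-3.3,20,0],[0,-25,-4,15,0],[0,-25,-4,4,0],[0,-20,-4,0,0],[0,-15,-3,0,0],[0,0,0,0,0],[0,0,0,0,0]]]'

```text
t: 14.55
ee_pos: [0.542, -0.0425, 0.1973]
orientation: [0.996, 0.091, 0.0, -0.0]
force: [0.0, 0.6, -0.8]
opening: 0.0005
grip_force: 0.0
```

```bash
python3 - <<'E'
from h import *
c=cap('wrist','wr4'); o=robot.observe(); print(o['ee_pos'],o['force'])
h=np.array([.5405,-.0432]);d=np.array([np.cos(np.radians(10.3)),np.sin(np.radians(10.3))])
for z in(.0975,.0885): print(w2px(c,[*(h+.106*d),z]))
cv2.imwrite('pics/wr4c.png',cv2.resize(c['color'][38:218,208:428,::-1],None,fx=3.3,fy=3.3,interpolation=cv2.INTER_CUBIC))
E
```

```text
[ 0.54234603 -0.042505    0.19722104] [-0.0128784  -0.6384153   0.39751415]
[[318.24489697  90.12222063]]
[[318.2009379   91.53216779]]
```

View pics/wr4c.png

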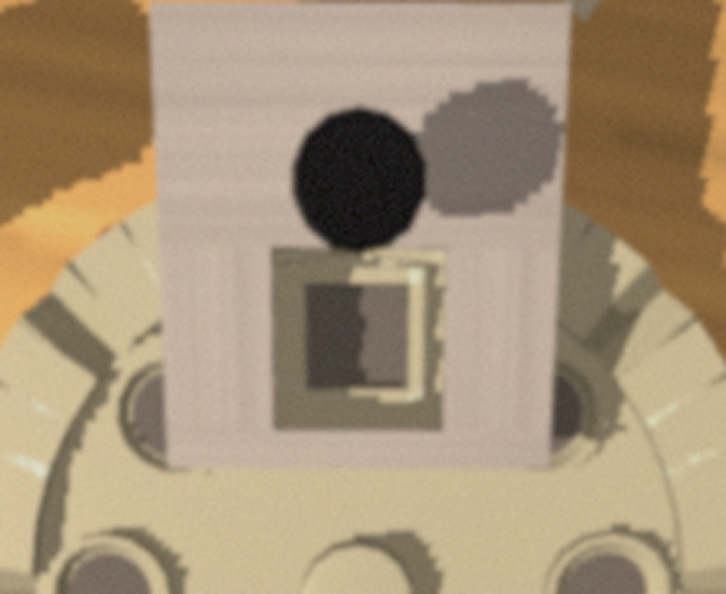

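The pin is down: the cap is smaller, now at (359,178), and its shadow is nearer. The well's interior spans 306–408, centred in the window (273–443). The robot is clear, so I'm handing the job in.

```bash
python3 -c "
from cell import robot
print(robot.finish_job())"
```

```text
the job is handed in; nothing more can be done
None
```

The square well is centred in the window, the index pin is pressed to its hard stop (highest reading 15.6 N, limit 25 N), the robot is clear of everything, and the job was handed in at about 15 s.

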